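Show the helper which ring goes on which post

ROBOT

A 6-joint arm with a two-finger parallel gripper is mounted at the origin on the work surface. World frame = base frame: x ahead of the robot, y to its left, z up, the work surface at z = 0. Lengths are in m, angles in rad, forces in N, time in s.
With the tool pointing down it reaches from about 0.375 to 0.9 m from the base axis. Payload 3.1 kg.
Tool frame: the origin (TCP) lies on the centre line of the jaws, within the pads' length; the fingertips stand 22 mm ahead of it and the grasp point (between the pads) lies 3 mm ahead of it; z points along the fingers, x is the direction in which the jaws open and shut, and the axes are right-handed (so a half turn about z gives the same grasp; the last joint's range is limited). The gripper opens to 87 mm and grips with 3 to 60 N. Pads are 19 mm wide; open, the fingers measure 117 mm over their backs; the gripper's body (75 mm by 190 mm) begins 51 mm behind the grasp point.
Start: joints at [-1.437, 0.527, 1.433, -0, 1.181, -0.178], TCP at [0.192, -0.595, 0.245] pointing down, gripper open.
Joint ranges: [-3.08, 3.08], [-0.75, 2.2], [0.22, 2.44], [-1.43, 4.57], [0, 2.65], [-2.85, 2.85]. Speed limits (rad/s): [2.79, 2.79, 3.14, 3.14, 3.14, 3.14].

INTERFACE

Orientations are given as a unit quaternion [x, y, z, w].
In Python, from cell import r gives the robot as it stands. Calls block until the motion is done:
- r.reach(position, orientation): joint-space move of the TCP to a pose.
- r.line_to(position, rate=0.15, ori=None, force_limit=None): straight line of the TCP; ori=None keeps the orientation; rate is the mean speed in m/s. With force_limit (N) it stops when the force on the tool has changed by that much, and returns True; else False.
- r.movej(angles): joint-space move.
- r.grip(opening): finger opening in m; the grip force is fixed at half the most; returns when the fingers have stopped.
- r.pause(seconds).
- r.inverse_kinematics(position, orientation): joint angles nearest the present ones, or None.
- r.state(): the state.
- r.camera(name): name is "side" or "top" or "wrist"; returns the picture (480x640x3 uint8, red, green, blue); there is no depth.
- r.camera_info(name): a dict with "K" (3x3 intrinsics, pixels), "rvec" (rotation vector, rad) and "tvec" (3), from world to camera coordinates, as OpenCV has them. Camera axes: x right, y down, z forward; pixel columns grow to the right and rows downward; lengths in m; the calibration is good to about 2 mm. A picture is of the moment at which its call begins: read the wrist's pose just before it. camera_info takes no time and is no camera call; for the wrist camera it gives the pose at the moment of the call.
A pose or a line that the arm cannot do raises r.Unreachable and nothing moves.
- r.job_done(): hands the job in, once; it reports no verdict.
The state is a dict: "t": time; "joints": joint angles; "dq": joint speeds; "joint_torque": joint torques, N m; "position": TCP position; "ee_rot": TCP orientation; "contact_force": force on the tool from outside, world axes, zero at the start; "ft_torque": the same for the moment, N m; "opening": finger opening in m.
Only numpy, scipy, OpenCV 4.12 (cv2) and the standard library are available. Lean on these libraries where they do the work, as an engineer would, in place of code of your own. Each camera call takes 0.05 s, during which the arm holds its last target.

TASK

Call the helper by pressing the call button on the bench all the way down with the fingertips and letting it go. Then show what to do without contact: point from above at the middle of the widest wooden ring, fingertips about three centimetres above the ring, and stay there for two seconds; then point from above in the same way at the top of the shortest wooden post and finish there, still pointing after two seconds. Never touch a ring or a post or bring the fingers down over any other ring or post, and leave everything else where it lies.

Things in the scene. Friction and masses are not known exactly. Their poses are not given: they have to be found in the camera images.
- call (a joint): Travel of the grey call button: 0 released, 0.006 m fully down; a spring returns it, about 5 N holds it fully down.
- call_top (a point): Centre of the top face of the call button when released (moves down with it): a round grey plastic cap 32 mm in diameter on a low black housing; the housing is 48 mm in diameter and 12 mm high, fixed to the bench; the cap's top is 22 mm above the bench. It is pressed straight down.
- ring_wide: The widest of three turned wooden rings (bangles) of the same brown wood lying flat and loose on the bench, 16 mm high, outer diameter 100 mm, hole 82 mm; origin at the centre of the hole on the bench surface, z up. The rings lie in any order among three places.
- ring_mid: The middle-sized of three turned wooden rings (bangles) of the same brown wood lying flat and loose on the bench, 16 mm high, outer diameter 82 mm, hole 64 mm; origin at the centre of the hole on the bench surface, z up. The rings lie in any order among three places.
- ring_small: The smallest of three turned wooden rings (bangles) of the same brown wood lying flat and loose on the bench, 16 mm high, outer diameter 64 mm, hole 46 mm; origin at the centre of the hole on the bench surface, z up. The rings lie in any order among three places.
- post_short_top (a point): Centre of the top of the shortest of three turned wooden posts of the same brown wood, 45 mm high; z up. Each post is fixed to the bench: a round foot 64 mm in diameter and 13 mm high with a stem 18 mm in diameter that narrows to 8 mm at the top. The other posts stand at least 100 mm away, centre to centre (the three are 45, 80 and 115 mm high); they stand in any order.
- post_mid_top (a point): Centre of the top of the middle of three turned wooden posts of the same brown wood, 80 mm high; z up. Each post is fixed to the bench: a round foot 64 mm in diameter and 13 mm high with a stem 18 mm in diameter that narrows to 8 mm at the top. The other posts stand at least 100 mm away, centre to centre (the three are 45, 80 and 115 mm high); they stand in any order.
- post_tall_top (a point): Centre of the top of the tallest of three turned wooden posts of the same brown wood, 115 mm high; z up. Each post is fixed to the bench: a round foot 64 mm in diameter and 13 mm high with a stem 18 mm in diameter that narrows to 8 mm at the top. The other posts stand at least 100 mm away, centre to centre (the three are 45, 80 and 115 mm high); they stand in any order.
- post_short: One of the posts (45 mm high): centre of its foot on the bench.
- post_mid: One of the posts (80 mm high): centre of its foot on the bench.
- post_tall: One of the posts (115 mm high): centre of its foot on the bench.
- bowl: Bystander: dark wooden bowl, 72 mm across, 42 mm high, loose; origin at the centre of its underside.
- tin: Bystander: plain steel can, 52 mm across, 60 mm high, loose; origin at the centre of its underside.
- offcut: Bystander: dark wood offcut 30 x 45 x 22 mm, loose, among the posts; origin at the centre of its underside.
- spoon: Bystander: carved wooden spoon 200 mm long, loose, beyond the rings; origin under its middle.
- mallet: Bystander: wooden mallet, head 60 x 110 x 60 mm, 230 mm long, loose, beyond the posts; origin under the axis of its handle, 110 mm from the far end of the head.
- rasp: Bystander: rasp with a round wooden handle, 210 mm long, 24 mm high, loose, near the robot on its right; origin under its middle.
There are look-alikes about, which are no part of the job. What is shaped like the ring_small but red is not meant.

How it is judged:
By the outcome, as a careful person would: the job done as asked, in the order asked, and still so for the second after the job is handed in, with the robot touching nothing.
It also fails if it takes over 48 s, if anything falls off the work surface, if the arm or the gripper's body presses on something with over 40 N, if the wrist force passes 120 N, or if a joint passes its speed limit or range.

## Working session

There is one attempt and no reset: what is moved stays moved. The work goes in short steps, each a Python script; the robot and the scene stay as the last script left them, time stands still between calls to the robot, and variables do not carry over. Pictures are saved under pics/ and viewed, and the job is handed in when it is done.

```bash
mkdir -p pics; python3 - <<'E'
from cell import r
import cv2
for n in("top","side"):
    cv2.imwrite(f"pics/{n}0.png",r.camera(n)[:,:,::-1]); print(n,r.camera_info(n))
s=r.state();print(s['t'],s['position'],s['ee_rot'],s['opening'])
E
```

```text
top {'K': array([[514.2012051 ,   0.        , 311.9031902 ],
       [  0.        , 514.2012051 , 237.96051481],
       [  0.        ,   0.        ,   1.        ]]), 'rvec': array([ 2.08366862, -2.1356342 ,  0.22001208]), 'tvec': array([-8.13019036e-04,  5.79486712e-01,  9.90792771e-01])}
side {'K': array([[584.20475421,   0.        , 302.39028345],
       [  0.        , 584.20475421, 231.21928014],
       [  0.        ,   0.        ,   1.        ]]), 'rvec': array([ 0.98182192, -2.25100388,  1.26087497]), 'tvec': array([0.39366391, 0.32965759, 1.17243385])}
0.1 [ 0.1922735  -0.59403399  0.24365035] [ 8.08611231e-01 -5.88342479e-01 -6.83034232e-04 -7.32853877e-04] 0.08684038965676774
```

View pics/top0.png

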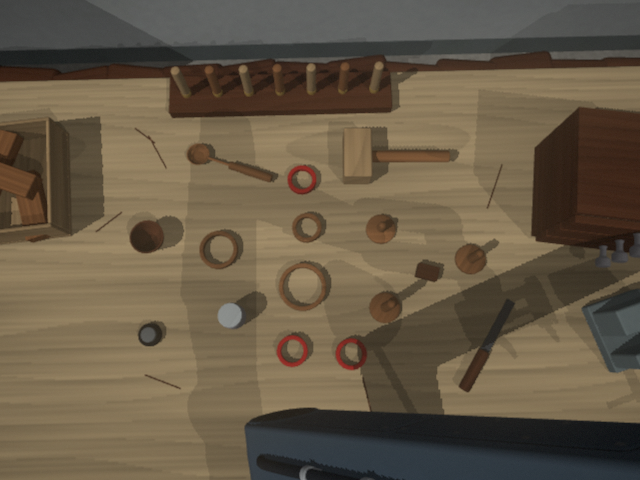

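View pics/side0.png

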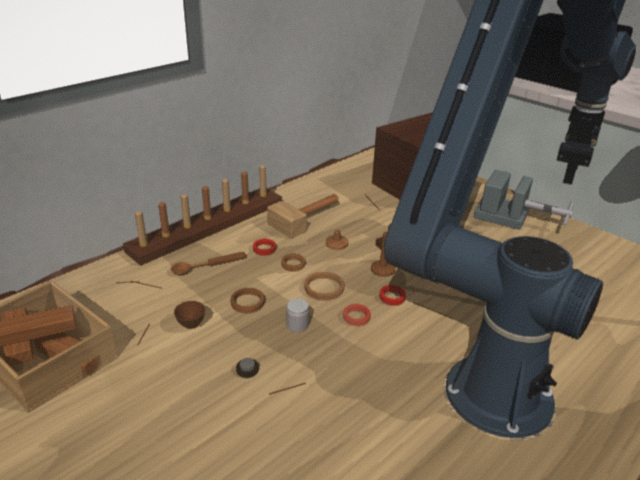

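The button is at top (150,334). The brown rings are at (220,249), (307,226) and (303,286), and the posts at (381,228), (386,306) and (471,258). The red rings are look-alikes. I'll enlarge to confirm which ring and post are meant.

```bash
python3 - <<'E'
import cv2
a=cv2.imread("pics/top0.png")
cv2.imwrite("pics/c1.png",cv2.resize(a[200:360,120:330],None,fx=3.7,fy=3.7,interpolation=2))
cv2.imwrite("pics/c2.png",cv2.resize(a[200:335,345:505],None,fx=4.4,fy=4.4,interpolation=2))
b=cv2.imread("pics/side0.png")
cv2.imwrite("pics/c3.png",cv2.resize(b[220:390,220:420],None,fx=3.5,fy=3.5,interpolation=2))
E
```

```text
(no output)
```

View pics/c1.png

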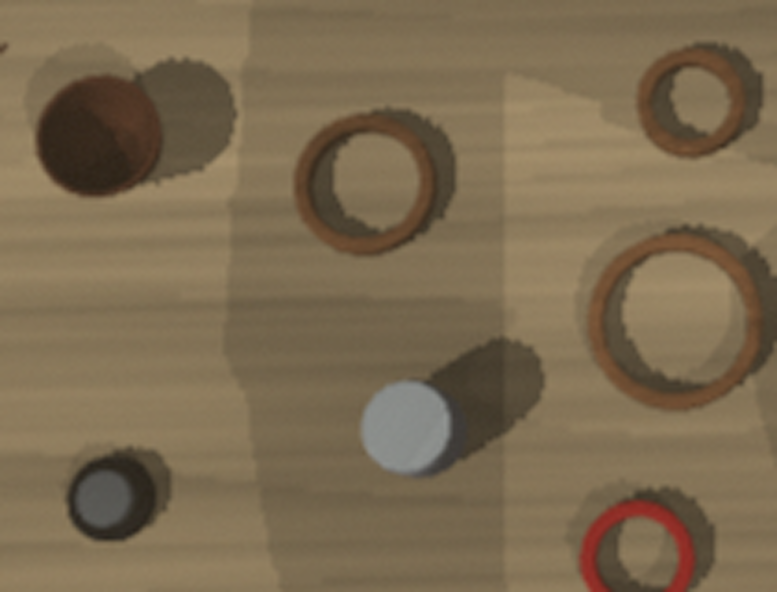

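View pics/c2.png

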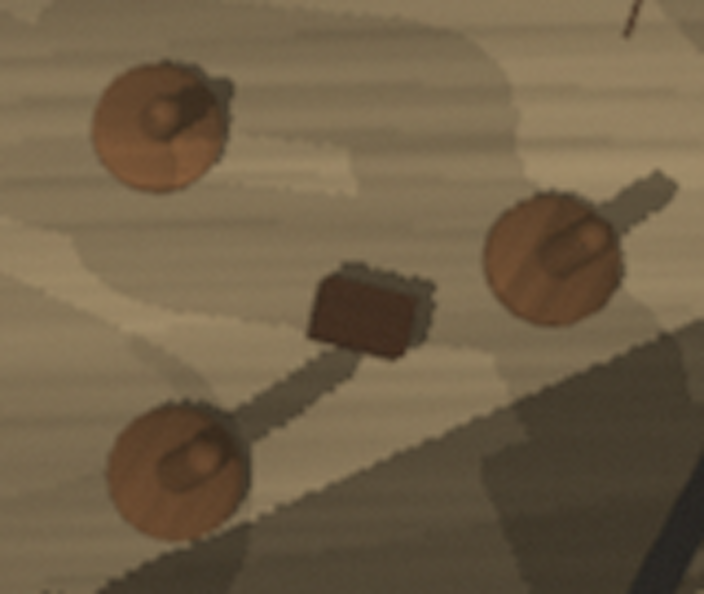

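View pics/c3.png

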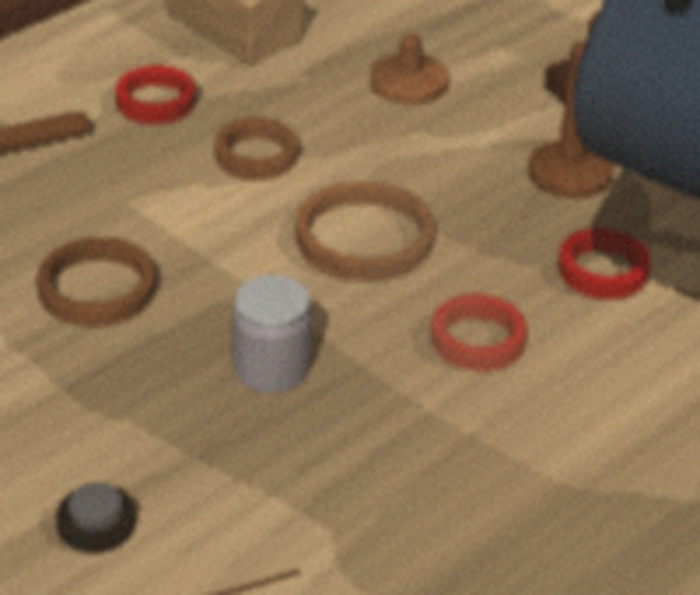

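The candidates fit as follows:
- **Rings:** brown rings at (303,287), (220,249) and (307,226). The widest is (303,287), about 48 px outer diameter against 38 and 29. The red ones are excluded.
- **Posts:** (382,227), (386,306) and (471,258). The shortest is (382,227), with the shortest shadow and the stubbiest stem in the side view.

Next I'll compute the positions.

```bash
cat > h.py <<'E'
from cell import r
import cv2,numpy as np
def px(cam,u,v,z,info=None):
    i=info or r.camera_info(cam);R=cv2.Rodrigues(i['rvec'])[0];t=i['tvec']
    d=R.T@np.linalg.inv(i['K'])@[u,v,1];c=-R.T@t
    return c+d*(z-c[2])/d[2]
E
python3 - <<'E'
from h import *
np.set_printoptions(precision=4,suppress=True)
for n,c,s,z in[("btn",(147.8,334.9),(247.4,364.3),.022),("ring",(302.8,287),(324.3,284.5),.016),("ringL",(278.9,287),None,.016),("ringR",(326.8,287),None,.016),("ptop",(382.5,226.4),(337.4,231.5),.045),("pfoot",(381.4,228.9),(337,242),.013),("tall",(391,304),None,.115),("tallfoot",(385.5,307),None,.013),("mid top",(479.5,253.6),None,.08),("mid foot",(470.6,259),None,.013),("tin",(229.7,315.6),None,.06),("red",(351,353),None,.016)]:
    print(n,px("top",*c,z),px("side",*s,z) if s else'')
from scipy.spatial.transform import Rotation as Ro
for yaw in(0,90):
  q=(Ro.from_euler('z',yaw,degrees=True)*Ro.from_euler('x',180,degrees=True)).as_quat()
  for p in([.42,.33,.15],[.5,.02,.068],[.62,-.12,.097]): print(yaw,r.inverse_kinematics(p,q))
E
```

```text
btn [0.3935 0.3251 0.022 ] [0.3908 0.3295 0.022 ]
ring [0.4845 0.0065 0.016 ] [0.4825 0.0125 0.016 ]
ringL [0.4857 0.0565 0.016 ] 
ringR [ 0.4832 -0.0437  0.016 ] 
ptop [ 0.6037 -0.1629  0.045 ] [ 0.6029 -0.1579  0.045 ]
pfoot [ 0.6057 -0.1648  0.013 ] [ 0.6    -0.1553  0.013 ]
tall [ 0.4368 -0.1611  0.115 ] 
tallfoot [ 0.4389 -0.1646  0.013 ] 
mid top [ 0.535 -0.348  0.08 ] 
mid foot [ 0.5355 -0.3503  0.013 ] 
tin [0.4261 0.1519 0.06  ] 
red [ 0.3473 -0.0889  0.016 ] 
0 [ 0.4566  0.5426  1.7493 -0.      0.8497  0.4566]
0 [-0.1837  0.6594  1.8804 -0.      0.6018 -0.1837]
0 [-0.3679  0.7222  1.5282 -0.      0.8912 -0.3679]
90 [ 0.4566  0.5426  1.7493 -0.      0.8497 -1.1142]
90 [-0.1837  0.6594  1.8804 -0.      0.6018 -1.7545]
90 [-0.3679  0.7222  1.5282 -0.      0.8912 -1.9387]
```

```bash
python3 - <<'E'
from h import *
r.grip(0.0)
q=[1,0,0,0]
r.reach([.3922,.3265,.19],q)
i=r.camera_info("wrist");a=r.camera("wrist");np.save("w1.npy",i,allow_pickle=True)
cv2.imwrite("pics/w1.png",a[:,:,::-1])
s=r.state();print(s['t'],s['position'],s['ee_rot'],s['opening'],s['contact_force'])
R=cv2.Rodrigues(i['rvec'])[0]
print(R@[.3922,.3265,.022]+i['tvec'])
E
```

```text
4.975 [0.39278801 0.32607989 0.19000223] [ 9.99999846e-01 -5.41435209e-04  1.19452750e-04 -4.78647146e-06] 0.000740789734793642 [ 0.39484239 -0.15237597 -1.27307365]
[-0.00049758 -0.01136825  0.31519406]
```

View pics/w1.png

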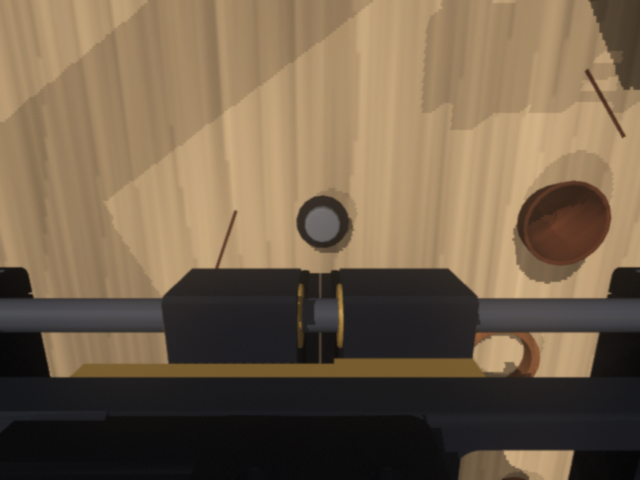

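The button cap is at wrist (322.5,223), just ahead of the closed fingers.

```bash
python3 - <<'E'
from h import *
i=np.load("w1.npy",allow_pickle=True).item()
p=px("wrist",322.5,223,.022,i);print(p)
p=(p*2+np.array([.3922,.3273,.022]))/3;print(p)
x,y=p[:2]
r.line_to([x,y,.060])
s=r.state();f0=s['contact_force']
h=r.line_to([x,y,.0365],rate=.03,force_limit=15)
s=r.state();print(h,s['t'],s['position'],s['contact_force']-f0)
E
```

```text
[0.3951001  0.32964109 0.022     ]
[0.3941334  0.32886073 0.022     ]
True 6.7083 [0.39423456 0.32894295 0.03836347] [ 0.68310818 -2.07712672  5.80202676]
```

The force limit was hit about at full travel, but the reading has relaxed to 5.8 N, so I'll press slightly further to be sure, then look.

```bash
python3 - <<'E'
from h import *
x,y=.39413,.32886
h=r.line_to([x,y,.0360],rate=.02,force_limit=25)
s=r.state();print(h,s['t'],s['position'],s['contact_force'])
r.pause(.2)
s=r.state();print(s['t'],s['position'],s['contact_force'])
cv2.imwrite("pics/side1.png",cv2.resize(r.camera("side")[280:440,150:360,::-1],None,fx=3.5,fy=3.5))
E
```

```text
False 6.9583 [0.3942533  0.32894575 0.03810463] [-3.78352303 -1.84641736 20.96780038]
7.1583 [0.39423628 0.32896056 0.03810897] [-2.53087964 -0.90093827 20.75291632]
```

View pics/side1.png

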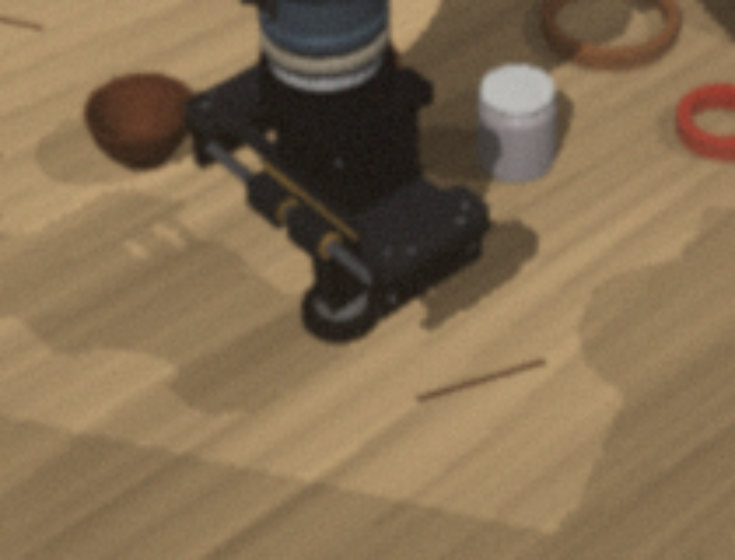

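The button bottomed out: 21 N at TCP z 0.0381, so the fingertips are at 0.0161. Now I'll release it and go above the ring.

```bash
python3 - <<'E'
from h import *
r.line_to([.39413,.32886,.22],rate=.2)
r.reach([.4837,.0095,.22],[1,0,0,0])
i=r.camera_info("wrist");a=r.camera("wrist");np.save("w2.npy",i,allow_pickle=True)
cv2.imwrite("pics/w2.png",a[:,:,::-1])
cv2.imwrite("pics/s2.png",r.camera("side")[:,:,::-1])
s=r.state();print(s['t'],s['position'],s['contact_force'])
E
```

```text
9.6333 [0.48348167 0.01073124 0.21987794] [-0.91402381  0.32725471 -0.68983802]
```

View pics/w2.png

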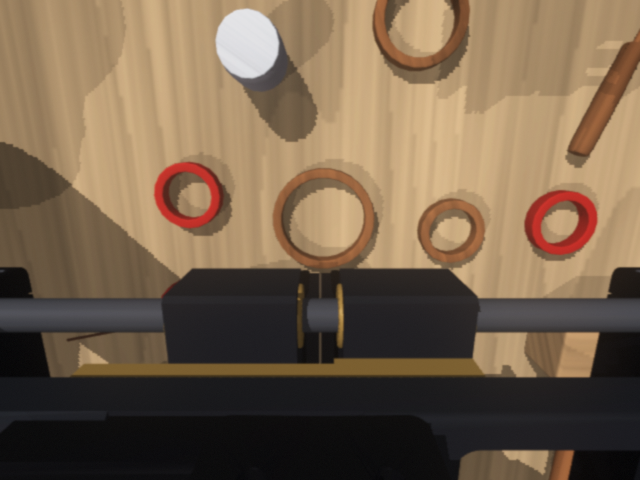

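View pics/s2.png

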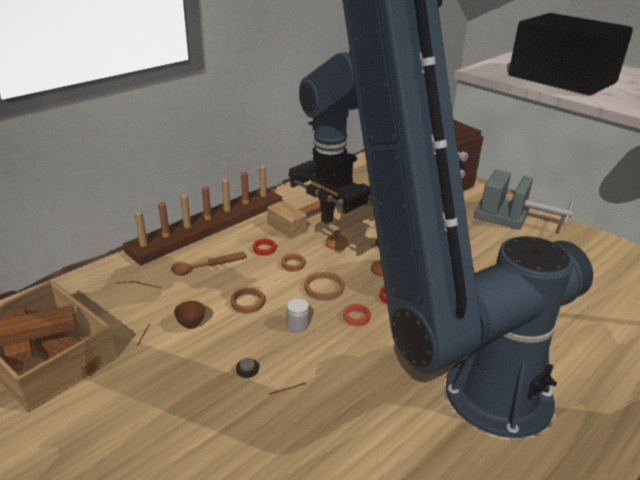

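The wide ring's top rim spans wrist x 274–377 and y 168–270, so its centre is (325.5,219). The button is up and nothing has been disturbed.

```bash
python3 - <<'E'
from h import *
i=np.load("w2.npy",allow_pickle=True).item()
p=px("wrist",325.5,219,.016,i);print(p)
p=(2*p+np.array([.4837,.0085,.016]))/3;print(p)
x,y=p[:2]
r.line_to([x,y,.068],rate=.12)
r.pause(.3)
cv2.imwrite("pics/w3.png",r.camera("wrist")[:,:,::-1]);cv2.imwrite("pics/t3.png",r.camera("top")[:,:,::-1])
cv2.imwrite("pics/s3.png",cv2.resize(r.camera("side")[180:340,220:420,::-1],None,fx=3.5,fy=3.5))
s=r.state();print(s['t'],s['position'],s['contact_force'])
E
```

```text
[0.48857835 0.01053487 0.016     ]
[0.48695223 0.00985658 0.016     ]
11.5 [0.48701664 0.00983147 0.06814216] [0.57175217 0.37746716 1.00028279]
```

View pics/w3.png

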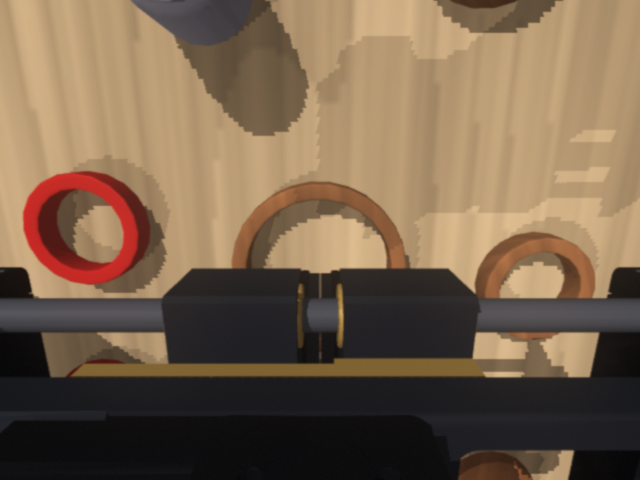

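View pics/s3.png

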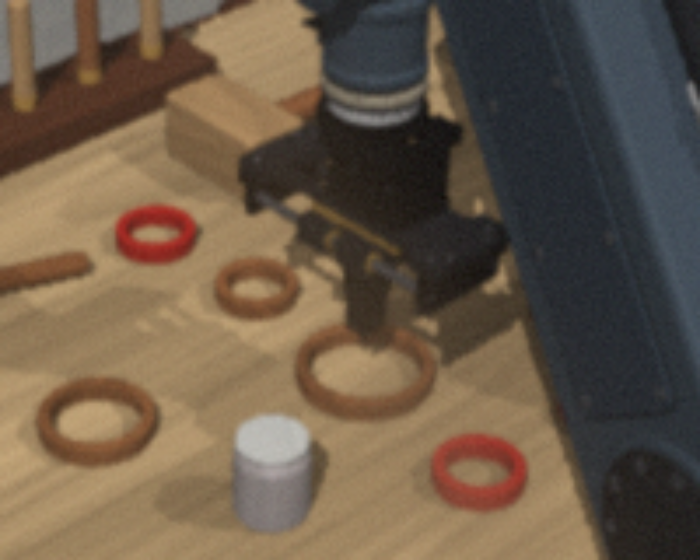

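The fingertips hover over the ring centre. In the wrist view the ring is centred at column 320, in line with the fingers. I'll hold here, then go to the post at height.

```bash
python3 - <<'E'
from h import *
r.pause(2.4)
s=r.state();print(s['t'],s['position'])
r.line_to([s['position'][0],s['position'][1],.22],rate=.15)
r.reach([.603,-.161,.22],[1,0,0,0])
r.pause(.2)
i=r.camera_info("wrist");a=r.camera("wrist");np.save("w4.npy",i,allow_pickle=True)
cv2.imwrite("pics/w4.png",a[:,:,::-1])
s=r.state();print(s['t'],s['position'])
E
```

```text
13.9 [0.48694367 0.00985303 0.06799228]
16.1583 [ 0.6025192  -0.15941825  0.22028267]
```

View pics/w4.png

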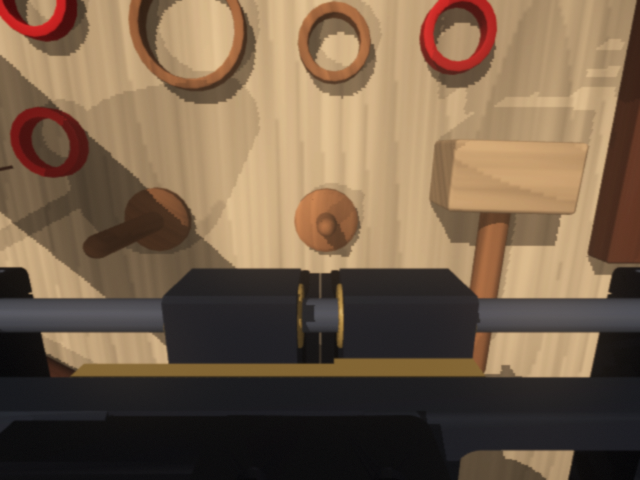

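The short post's top is at wrist (326,225) and its foot at (326.5,220). The taller post at (155,220) visibly leans out of the view.

```bash
python3 - <<'E'
from h import *
i=np.load("w4.npy",allow_pickle=True).item()
p=px("wrist",326,224.5,.045,i);print(p,px("wrist",326.5,220,.013,i))
p=(2*p+np.array([.6033,-.1604,.045]))/3;print(p)
x,y=p[:2]
r.line_to([x,y,.097],rate=.1)
r.pause(.3)
cv2.imwrite("pics/w5.png",r.camera("wrist")[:,:,::-1])
cv2.imwrite("pics/s5.png",cv2.resize(r.camera("side")[150:310,250:450,::-1],None,fx=3.5,fy=3.5))
cv2.imwrite("pics/t5.png",r.camera("top")[:,:,::-1])
s=r.state();print(s['t'],s['position'],s['contact_force'])
E
```

```text
[ 0.60755518 -0.15832704  0.045     ] [ 0.60851801 -0.16058681  0.013     ]
[ 0.60613679 -0.15901803  0.045     ]
17.9917 [ 0.6061655  -0.15903175  0.09712698] [ 1.34922382 -0.27443237 -0.04477673]
```

View pics/w5.png

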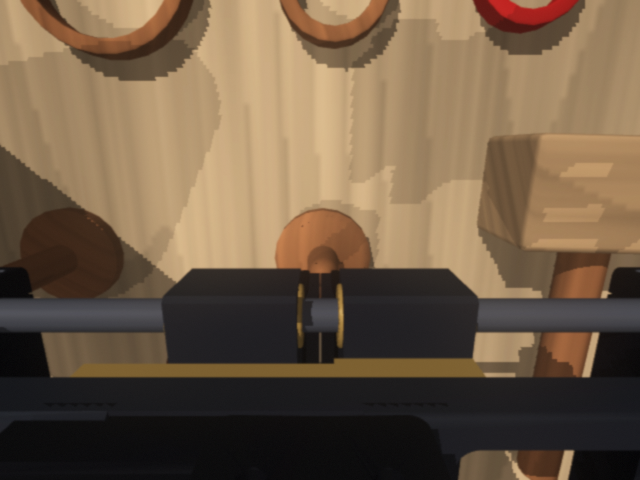

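View pics/s5.png

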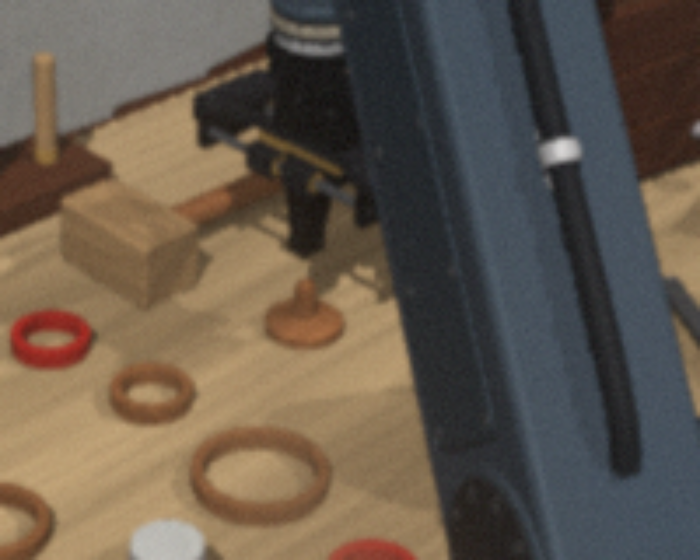

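View pics/t5.png

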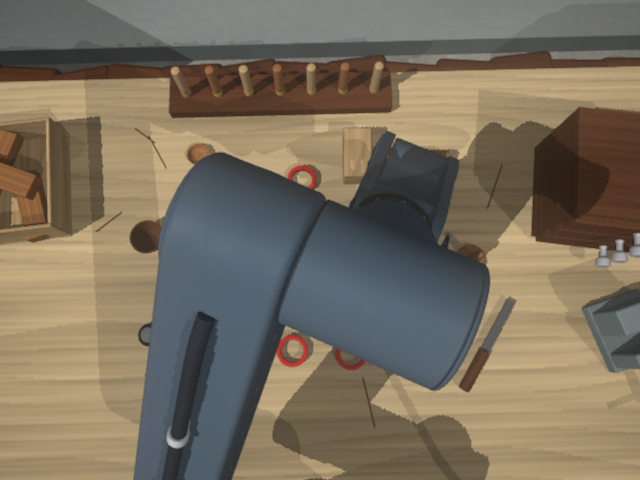

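The fingertips are directly above the short post in both the wrist and side views, with a clear gap. I'll hold, then hand in.

```bash
python3 - <<'E'
from h import *
r.pause(2.5)
s=r.state();print(s['t'],s['position'],s['contact_force'],abs(s['dq']).max())
r.job_done()
E
```

```text
20.4917 [ 0.60613869 -0.15900863  0.09700778] [-0.56039825  0.69906902 -0.18815615] 0.0012700940893109322
the job is handed in; nothing more can be done
```

The job is done and handed in at 20.5 s of the 48 s allowed. It reported no verdict.

- **Button:** I pressed it with closed fingertips until it stopped moving. The fingertips were 16.1 mm above the bench with about 21 N on the tool. Then I let it go.
- **Widest ring:** I pointed at its centre, near (0.487, 0.010), with the fingertips about 30 mm above it for more than 2 s.
- **Shortest post:** I crossed over at a safe height and finished pointing at its top, near (0.606, -0.159). The fingertips were about 30 mm above it and held still for over 2.5 s.

**Last checks:** The contact force was below 1 N, which is noise level, and the arm was still. The wrist and side pictures showed the fingertips lined up over the post with a clear gap. Everything visible lay where it started, though the arm hid part of the bench from the top camera.

**Disagreement:** The top, side and wrist cameras differed by up to about 6 mm on positions. I used averages weighted towards the wrist camera, so the pointing could be off by a few millimetres.

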